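Hold the pendulum gauge at its set angle on the bone model

TASK

Take the pendulum angle gauge out of the sectioned tray and set its foot upright on the high knuckle of the sprung bone model, so that the pointer first settles at zero. Then rock the gauge over on the knuckle until the swinging pointer settles on the red mark, and finish while still holding it there, foot pressed lightly on the bone. Never press the bone hard, and leave the other things alone.

Things in the scene. Friction and masses are not known exactly. Their poses are not given: they have to be found in the camera images.
- gauge_grip (a point): Point in the gauge's yellow top tab (14 mm thick, 32 mm wide, its top at 140 mm), 122 mm above the gauge's underside; pinch the tab across its thickness from above. Axes are the gauge's: +x out of the white dial face, across the thickness; +y along the foot, to the right as one looks at the dial; +z up. At the start it stands upright in a tray compartment, dial facing +x or turned up to 0.6 to +y.
- gauge_foot (a point): Centre of the underside of the gauge's foot; axes as gauge_grip. The loose pendulum angle gauge, about 0.18 kg (varies): navy upright disc (92 mm across, 14 mm thick, centre 56 mm above the underside) on a flat foot (90 mm long in y, 30 mm in x, 12 mm high), yellow tab on top.
- pointer (a joint): Angle (rad) of the black pendulum pointer on the dial, 0 at the middle tick straight below the pivot. It hangs freely from the dial's centre (39 mm long) and settles within about 1.5 s. When the gauge is rocked so that its tab leans to its own -y side (left as one looks at the dial), the settled pointer reads the lean angle, positive.
- mark (a joint): Angle (rad) of the red mark on the pointer's scale; stiff, set between 0.18 and 0.48 at each start, left of the middle tick. The pointer is on the mark when the two angles agree; the mark is 6 mm wide, 39 mm from the pivot.
- pointer_end (a point): Free end of the pointer, 39 mm from the pivot.
- mark_spot (a point): Centre of the red mark, 39 mm from the pivot, in the plane of the pointer's end.
- crest (a point): Top of the high knuckle of the cream bone model: a ball of 20 mm radius, 105 mm above the table. Axes are the stand's: 30 mm towards +y is a lower knuckle (ball of 15 mm radius, top 9 mm lower). The bone rides on a vertical spring post: it starts to give at about 2.5 N, then sinks 1 mm per further 0.4 N, up to 14 mm.
- stand: Fixed stand of the bone model: black disc base, 110 mm across and 14 mm high, with an aluminium sleeve (34 mm across) to 50 mm height and the sprung bone on top. Origin at the centre of its underside, below the crest.
- tray: Fixed blue open tray, 130 mm (x) by 360 mm (y) outside, 36 mm high, walls and floor 5 mm, with two dividers making three compartments in a row along its y, centres 118 mm apart. Origin at the centre of its underside.
- ring: Bystander: steel ring, 52 mm across, 16 mm high, lying in another tray compartment. Origin at the centre of its underside.
- slidebox: Bystander: green plastic box 50 x 60 x 30 mm in another tray compartment. Origin at the centre of its underside.
- stain: Bystander: amber bottle, 44 mm across, 75 mm high, standing loose on the table. Origin at the centre of its underside.
Things that resemble listed ones, but are neither listed nor needed, are in the scene too. There is more than one size of the part that bears gauge_grip; the job needs the larger. There is more than one size of the stand; the job needs the smaller.

How it is judged:
By the outcome, as a careful person would: the job done as asked, in the order asked, and still so for the second after the job is handed in, while the arm keeps its last pose, push and grip.
It also fails if it takes over 48 s, if anything falls off the work surface, if the arm or the gripper's body presses on something with over 40 N, if the wrist force passes 120 N, or if a joint passes its speed limit or range.

ROBOT

A 6-joint arm with a two-finger parallel gripper is mounted at the origin on the work surface. World frame = base frame: x ahead of the robot, y to its left, z up, the work surface at z = 0. Lengths are in mm, angles in degrees, forces in N, time in s.
With the tool pointing down it reaches from about 350 to 850 mm from the base axis. Payload 8.1 kg.
Tool frame: the origin (TCP) lies on the front face of the gripper's body, between the roots of the fingers; the fingertips stand r.finger_overhang ahead of it and the grasp point (between the pads) lies 54 mm ahead of it (r.finger_overhang is the distance from the TCP to the fingertips, in mm); y points along the fingers, z is the direction in which the jaws open and shut, and the axes are right-handed (so a half turn about y gives the same grasp; the last joint's range is limited). The gripper opens to 85 mm and grips with 20 to 120 N. Pads are 22 mm wide; open, the fingers measure 114 mm over their backs; the gripper's body (76 mm by 85 mm) begins 54 mm behind the grasp point. The pads swing forward as they close: fully open they stand 13 mm farther back than shut.
Start: joints at [62.716, 7.471, 85.268, -0, 87.261, -4.893], TCP at [228.537, 554.777, 303.892] pointing down, gripper open.
Joint ranges: [-169.43, 169.43], [-51.17, 129.36], [1.28, 143.12], [-76.62, 256.62], [0, 156.53], [-152.29, 152.29]. Speed limits (degrees/s): [136.94, 136.94, 159.86, 180, 180, 180].

INTERFACE

Orientations are given as [roll, pitch, yaw] about the fixed x, y, z axes, in that order (R = Rz(yaw) Ry(pitch) Rx(roll)).
In Python, from bench import r gives the robot as it stands. The module is installed in compiled form; this text tells all that it offers.
- The arm moves only by the tool arm_command, never from a script. Its argument "increments" is a list of rows, each a list of 6 numbers: the shift along the tool's x, y, z in m, then the turn, a rotation vector about the tool's x, y, z in rad. In form: [[tx, ty, tz, wx, wy, wz], ...]. A call has exactly 10 rows; each row is the pose to reach, as a shift and turn from the pose commanded when the call began, along the tool's axes at that moment; what a row does not reach only later rows make up. A row lasts 1/8 s, in which the tool goes at most 62.5 mm and 10.7 degrees, less where a joint would pass 70% of its speed; a pose out of reach is approached as far as the arm can. A call with a gripper value outside its range is refused whole. "jaw" is the gripper's target within -1 to 1 (shut at 1, half-way at 0, fully open at -1), set as the call begins (left out, the last holds). The fingers move at their own pace and stop on an object; "force" is the grip in N (left out, the last holds). Time passes only in rows, so rows that repeat a pose let the fingers close, or fill a call up. It gives the time, the measured TCP pose, the force and the opening at its end, in the units of the state.
- r.sense(): the state, without advancing time (a new reading comes with each control period).
- r.snapshot(name): name is "side" or "top"; returns the picture (420x560x3 uint8, red, green, blue); there is no depth.
- r.camera_model(name): a dict with "intrinsics" (3x3 intrinsics, pixels), "cam_to_world" (4x4, takes a point from camera to world coordinates). Camera axes: x right, y down, z forward; pixel columns grow to the right and rows downward; lengths in mm; the calibration is good to about 2 mm. A picture is of the moment at which its call begins. camera_model takes no time and is no camera call.
- r.hand_in(): hands the job in, once; it reports no verdict.
Trained networks look in the newest picture that a camera, given by its name, has taken for a name from the list of things; names that differ only in an ending like _2 or _b are one class to them, and where a whole thing is asked for, a point or a joint stands for the part that bears it (a point fixed in the world has none). Each returns a list of dicts, best first, with "conf" (0 to 1); they miss things now and then, are a little off and sometimes report something else, mostly with a low value. They report only what shows in the picture. A call takes as long as a camera call. They do not tell look-alikes from the thing itself.
- r.trace(camera, target): "mask" (420x560 bool, what is visible of it) and "position" ([column, row] in pixels, amid what is visible of it).
- r.spot_point(camera, target): "position" ([column, row] in pixels: a listed point, or the origin of a listed thing).
The state is a dict: "time": time; "joint_pos": joint angles; "qd": joint speeds; "joint_efforts": joint torques, N m; "tool_pos": TCP position; "tcp_rot": TCP orientation; "ft_force": force on the tool from outside, world axes, zero at the start; "wrist_torque": the same for the moment, N m; "finger_gap": finger opening in mm.
Only numpy, scipy, OpenCV 4.12 (cv2) and the standard library are available. Lean on these libraries where they do the work, as an engineer would, in place of code of your own. Each camera call takes 0.05 s, during which the arm holds its last target.

## Working session

There is one attempt and no reset: what is moved stays moved. The work goes in short steps, Python scripts to look and compute and a tool call to move; the robot and the scene stay as the last step left them, time stands still between calls to the robot, and variables do not carry over. Pictures are saved under pics/ and viewed, and the job is handed in when it is done.

Besides the shell and the picture viewer there is one more tool, called after "Emit:" by a JSON object that holds its "method" and its "body", one argument or row to a line. arm_command: Moves the arm, as the interface text tells. Its arguments: {"type":"object","properties":{"increments":{"type":"array","items":{"type":"array","items":{"type":"number"}}},"jaw":{"type":"number"},"force":{"type":"number"}},"required":["increments"]}

```bash
mkdir -p pics; ls; python3 - <<'E'
from bench import r
import cv2
print(r.sense()); print(r.finger_overhang)
for n in("side","top"):
    im=r.snapshot(n); cv2.imwrite(f"pics/{n}0.png",im[:,:,::-1]); print(n,r.camera_model(n))
E
```

```text
pics
{'time': 0.0, 'joint_pos': array([ 6.27154890e+01,  7.51547206e+00,  8.53302416e+01, -1.38025153e-03,
        8.72609085e+01, -4.89249418e+00]), 'qd': array([ 0.04079894, -0.03665792, -0.01844738,  0.06485563,  0.0406867 ,
       -0.02377397]), 'joint_efforts': array([ 1.06968713e-03, -5.69396603e+01, -5.00550771e+01, -5.96934069e-05,
        1.47410732e-02, -1.22252118e-05]), 'tool_pos': array([228.35258033, 554.39386807, 302.83128492]), 'tcp_rot': array([-9.01063513e+01,  7.71988864e-03, -2.23919567e+01]), 'ft_force': array([-1.22055404, -0.04997474,  0.926989  ]), 'wrist_torque': array([-0.0297074 , -0.00893902, -0.04153885]), 'finger_gap': 85.23740513996759}
72.6
side {'intrinsics': array([[457.36033774,   0.        , 274.74227417],
       [  0.        , 457.36033774, 211.17897256],
       [  0.        ,   0.        ,   1.        ]]), 'cam_to_world': array([[ 8.89201690e-01, -3.09273131e-01,  3.37150538e-01,
         2.06217337e+02],
       [-4.57203860e-01, -5.73485967e-01,  6.79763544e-01,
        -6.59642371e+02],
       [-1.68814974e-02, -7.58593420e-01, -6.51345560e-01,
         7.44699146e+02],
       [ 0.00000000e+00,  0.00000000e+00,  0.00000000e+00,
         1.00000000e+00]])}
top {'intrinsics': array([[385.96152527,   0.        , 282.12471089],
       [  0.        , 385.96152527, 214.71316338],
       [  0.        ,   0.        ,   1.        ]]), 'cam_to_world': array([[-5.83131502e-03, -9.97946260e-01,  6.37907400e-02,
         4.82981001e+02],
       [-9.99466600e-01,  3.76659306e-03, -3.24396165e-02,
        -1.62486528e+01],
       [ 3.21327202e-02, -6.39458797e-02, -9.97435919e-01,
         7.70241686e+02],
       [ 0.00000000e+00,  0.00000000e+00,  0.00000000e+00,
         1.00000000e+00]])}
```

View pics/side0.png

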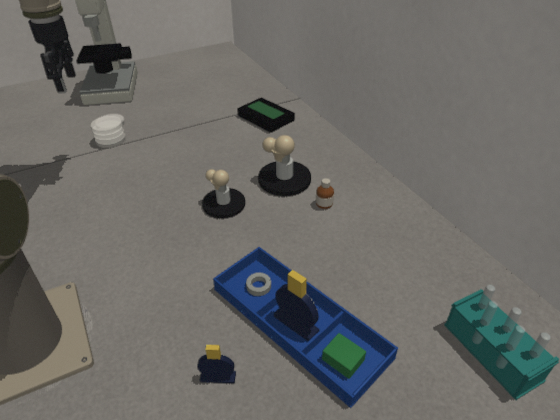

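View pics/top0.png

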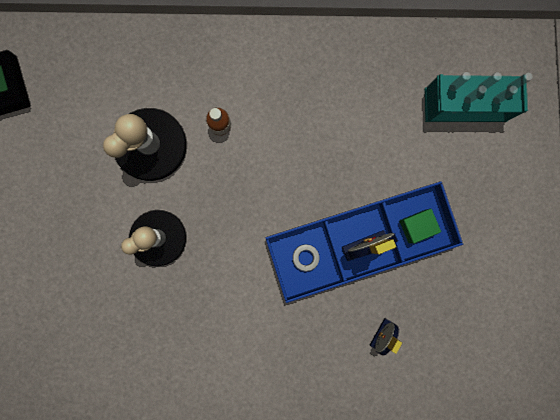

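```bash
cat > h.py <<'E'
from bench import r
import numpy as np, cv2
def ray(n,p):
    m=r.camera_model(n);K=m['intrinsics'];T=m['cam_to_world']
    d=T[:3,:3]@np.linalg.solve(K,[p[0],p[1],1.]);return T[:3,3],d/np.linalg.norm(d)
def onz(n,p,z):
    o,d=ray(n,p);return o+d*(z-o[2])/d[2]
def proj(n,X):
    m=r.camera_model(n);T=m['cam_to_world'];c=T[:3,:3].T@(np.asarray(X,float)-T[:3,3]);q=m['intrinsics']@c;return q[:2]/q[2]
def tri(pa,pb):
    a,u=ray('side',pa);b,v=ray('top',pb)
    s=np.linalg.lstsq(np.c_[u,-v],b-a,rcond=None)[0]
    P,Q=a+u*s[0],b+v*s[1];return (P+Q)/2,np.linalg.norm(P-Q)
def save(n,name,crop=None,k=1):
    im=r.snapshot(n)[:,:,::-1]
    if crop: x0,y0,x1,y1=crop; im=im[y0:y1,x0:x1]
    cv2.imwrite('pics/'+name,cv2.resize(im,None,fx=k,fy=k,interpolation=cv2.INTER_CUBIC))
E
python3 - <<'E'
from h import *
np.set_printoptions(precision=1,suppress=True)
hs=dict(gauge_grip=127,gauge_foot=5,crest=105,tray=0,stand=0)
for t,z in hs.items():
    D={}
    for c in("side","top"):
        D[c]=r.spot_point(c,t)
        for d in D[c]: print(t,c,round(d['conf'],2),d['position'],onz(c,d['position'],z))
    for a in D['side']:
        for b in D['top']:
            P,e=tri(a['position'],b['position'])
            if e<15: print('   tri',P,e)
for d in r.trace("top","tray")[:1]:
    ys,xs=np.nonzero(d['mask']);pts=np.c_[xs,ys].astype(np.float32)
    box=cv2.boxPoints(cv2.minAreaRect(pts));print([onz("top",b,36) for b in box])
save('top','tg.png',(320,210,440,300),6)
save('side','sg.png',(180,240,400,400),3.5)
E
```

```text
gauge_grip side 0.66 [294.2, 283.4] [ 467.2 -203.7  127. ]
gauge_grip side 0.64 [212.1, 353.3] [ 289.5 -265.8  127. ]
gauge_grip top 0.92 [392.8, 345.6] [ 307.  -218.6  127. ]
gauge_grip top 0.74 [382.3, 243.8] [ 474.6 -204.9  127. ]
   tri [ 471.3 -203.8  125.7] 7.261268147421674
   tri [ 294.9 -234.3   78.6] 2.4512083535255904
gauge_foot side 0.86 [216.8, 378.0] [ 295.4 -237.4    5. ]
gauge_foot side 0.56 [296.1, 321.8] [ 475.2 -199.6    5. ]
gauge_foot top 0.67 [379.2, 330.7] [ 302.7 -230.7    5. ]
gauge_foot top 0.66 [363.8, 243.4] [ 474.1 -203.6    5. ]
   tri [ 298.5 -232.8   -4.8] 4.1086946108124796
   tri [ 473.9 -202.4    9.4] 0.5173546368330226
crest side 0.9 [219.3, 170.7] [488.3 204.  105. ]
crest side 0.75 [284.9, 140.3] [691.  248.7 105. ]
crest top 0.81 [137.9, 235.6] [490.8 207.9 105. ]
crest top 0.73 [124.8, 123.6] [684.6 233.7 105. ]
   tri [490.5 209.5 100.8] 0.7945226896210985
   tri [680.2 228.4 119.3] 0.11187361112721866
tray side 0.79 [300.0, 318.0] [ 488.2 -192.3    0. ]
tray top 0.72 [360.4, 240.8] [ 479.2 -198.     0. ]
   tri [ 481.9 -197.1    9.3] 5.787873024030045
stand side 0.73 [224.9, 202.3] [495.1 209.3   0. ]
stand side 0.6 [284.4, 179.0] [676.3 224.6   0. ]
stand top 0.59 [161.7, 238.5] [486.1 196.7   0. ]
   tri [487.5 191.6  15.9] 3.2465069866470735
[array([488.5,  -7.2,  36. ]), array([ 598.5, -351.5,   36. ]), array([ 470.7, -389.2,   36. ]), array([364.7, -47.1,  36. ])]
```

View pics/tg.png

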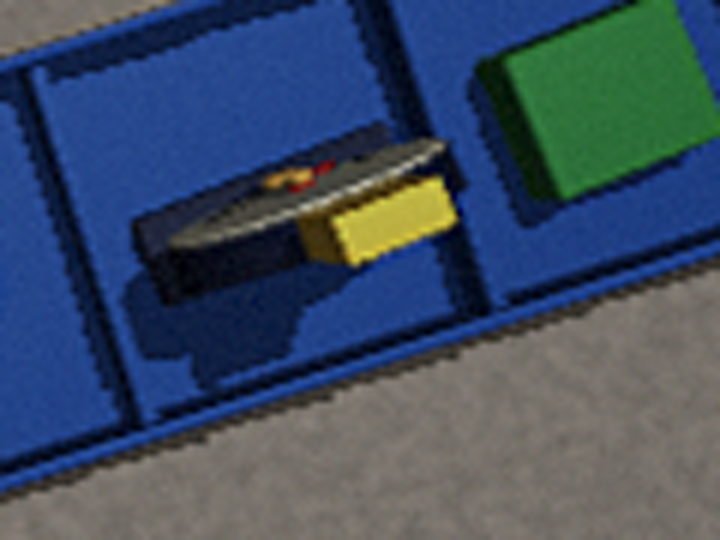

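View pics/sg.png

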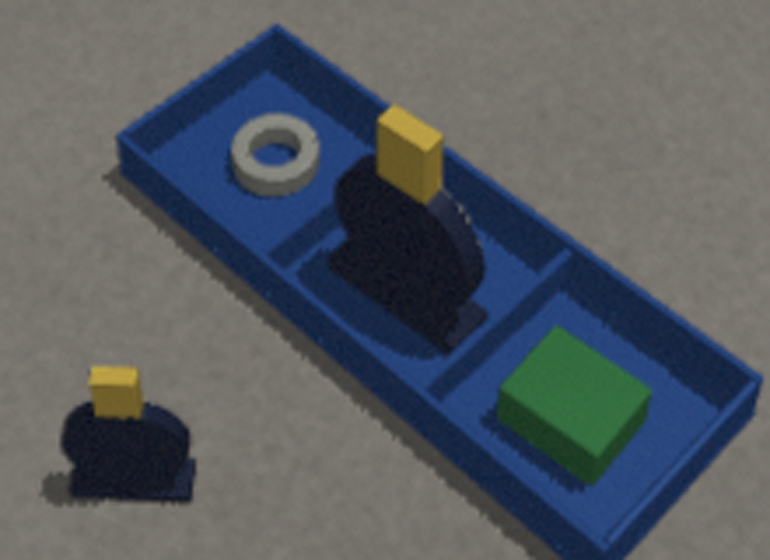

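```bash
python3 - <<'E'
from h import *
np.set_printoptions(precision=1,suppress=True)
g=lambda u,v,z:onz('top',(320+u/6,210+v/6),z)
c=[g(*p,145) for p in[(334,223),(440,176),(458,220),(353,266)]]
print(c,np.mean(c,0)); 
for a,b in((c[0],c[1]),(c[3],c[2]),(g(133,222,17),g(385,125,17))):
    d=a-b;print(np.degrees(np.arctan2(-d[0],d[1])),np.linalg.norm(d))
# side tab top corners
s=lambda u,v,z:onz('side',(180+u/3.5,240+v/3.5),z)
q=[s(*p,145) for p in[(394,104),(443,133),(427,151),(377,121)]];print(q,np.mean(q,0))
for a,b in((q[0],q[1]),(q[3],q[2])):
    d=a-b;print(np.degrees(np.arctan2(-d[0],d[1])),np.linalg.norm(d))
def Rz(a):
    from scipy.spatial.transform import Rotation as R
    return R.from_euler('z',a,degrees=True)
E
```

```text
[array([ 469.4, -188.6,  145. ]), array([ 482., -218.,  145.]), array([ 470. , -222.6,  145. ]), array([ 457.8, -193.6,  145. ])] [ 469.8 -205.7  145. ]
23.15763574855952 31.929063940722774
22.84492542845398 31.53520665221637
20.44585550751376 89.24012072944784
[array([ 472.2, -188.5,  145. ]), array([ 484.2, -216.4,  145. ]), array([ 471.6, -222.7,  145. ]), array([ 459.3, -194.4,  145. ])] [ 471.8 -205.5  145. ]
23.252289815902714 30.43022782944002
23.365337128885468 30.870966322801774
```

```bash
cat > go.py <<'E'
import json,os,numpy as np
from scipy.spatial.transform import Rotation as R, Slerp
F='cmd.json'
def load():
    if os.path.exists(F): d=json.load(open(F));return np.array(d['p']),R.from_quat(d['q'])
    return np.array([228.537,554.777,303.892]),R.from_euler('xyz',[-90,0,-22.39],degrees=True)
def down(phi): return R.from_euler('xyz',[-90,0,phi],degrees=True)
def plan(p1,R1,n=10,commit=True,dec=4,path=None):
    """n ramp rows then hold; path: optional f(s)->(p,R)"""
    p0,R0=load();rows=[]
    w=(R0.inv()*R1).as_rotvec() if path is None else None
    for i in range(10):
        s=min(1,(i+1)/n)
        if path: p,Q=path(s)
        else: p=p0+(np.array(p1)-p0)*s;Q=R0*R.from_rotvec(w*s)
        t=R0.inv().apply(p-p0)/1000
        rows.append([round(float(x),dec) for x in np.r_[t,(R0.inv()*Q).as_rotvec()]])
    print(json.dumps(rows))
    f=rows[-1];p=p0+R0.apply(np.array(f[:3])*1000);Q=R0*R.from_rotvec(f[3:])
    if commit: json.dump(dict(p=list(p),q=list(Q.as_quat())),open(F,'w'))
    print('end',p.round(1),Q.as_euler('xyz',degrees=True).round(2))
E
python3 - <<'E'
from go import *
plan([500,150,300],down(-45),10,dec=3)
plan([471,-205,260],down(-68),9,dec=3)
plan([471,-205,181],down(-68),6,dec=3)
E
```

```text
[[0.041, 0.0, -0.027, 0.0, 0.039, 0.0], [0.081, 0.001, -0.054, 0.0, 0.079, 0.0], [0.122, 0.001, -0.081, -0.0, 0.118, 0.0], [0.162, 0.002, -0.108, -0.0, 0.158, -0.0], [0.203, 0.002, -0.135, -0.0, 0.197, 0.0], [0.243, 0.002, -0.163, -0.0, 0.237, -0.0], [0.284, 0.003, -0.19, 0.0, 0.276, -0.0], [0.324, 0.003, -0.217, 0.0, 0.316, -0.0], [0.365, 0.004, -0.244, -0.0, 0.355, 0.0], [0.405, 0.004, -0.271, 0.0, 0.395, -0.0]]
end [499.8 149.9 299.9] [-90.     0.   -45.02]
[[0.026, 0.004, -0.03, 0.0, 0.045, 0.0], [0.051, 0.009, -0.06, 0.0, 0.089, 0.0], [0.077, 0.013, -0.09, -0.0, 0.134, -0.0], [0.103, 0.018, -0.121, 0.0, 0.178, 0.0], [0.128, 0.022, -0.151, 0.0, 0.223, -0.0], [0.154, 0.027, -0.181, 0.0, 0.267, -0.0], [0.179, 0.031, -0.211, 0.0, 0.312, -0.0], [0.205, 0.035, -0.241, 0.0, 0.356, -0.0], [0.231, 0.04, -0.271, 0.0, 0.401, -0.0], [0.231, 0.04, -0.271, 0.0, 0.401, -0.0]]
end [ 471.4 -205.   259.9] [-90.   0. -68.]
[[-0.0, 0.013, -0.0, 0.0, 0.0, -0.0], [-0.0, 0.026, -0.0, 0.0, 0.0, -0.0], [-0.0, 0.039, -0.0, -0.0, 0.0, -0.0], [-0.0, 0.053, -0.0, 0.0, 0.0, -0.0], [-0.0, 0.066, -0.0, -0.0, 0.0, -0.0], [-0.0, 0.079, -0.0, 0.0, 0.0, -0.0], [-0.0, 0.079, -0.0, 0.0, 0.0, -0.0], [-0.0, 0.079, -0.0, 0.0, 0.0, -0.0], [-0.0, 0.079, -0.0, 0.0, 0.0, -0.0], [-0.0, 0.079, -0.0, 0.0, 0.0, -0.0]]
end [ 471.4 -205.   180.9] [-90.   0. -68.]
```

Emit:
{"method": "arm_command", "body": {
  "increments": [
    [0.041, 0, -0.027, 0, 0.039, 0],
    [0.081, 0.001, -0.054, 0, 0.079, 0],
    [0.122, 0.001, -0.081, 0, 0.118, 0],
    [0.162, 0.002, -0.108, 0, 0.158, 0],
    [0.203, 0.002, -0.135, 0, 0.197, 0],
    [0.243, 0.002, -0.163, 0, 0.237, 0],
    [0.284, 0.003, -0.19, 0, 0.276, 0],
    [0.324, 0.003, -0.217, 0, 0.316, 0],
    [0.365, 0.004, -0.244, 0, 0.355, 0],
    [0.405, 0.004, -0.271, 0, 0.395, 0]
  ],
  "jaw": -1
}}

```text
time: 2.0
tool_pos: [500.5, 148.5, 300.1]
tcp_rot: [-90.0, -0.0, -45.1]
ft_force: [0.5, 0.9, -0.2]
finger_gap: 85.2
```

Emit:
{"method": "arm_command", "body": {
  "increments": [
    [0.026, 0.004, -0.03, 0, 0.045, 0],
    [0.051, 0.009, -0.06, 0, 0.089, 0],
    [0.077, 0.013, -0.09, 0, 0.134, 0],
    [0.103, 0.018, -0.121, 0, 0.178, 0],
    [0.128, 0.022, -0.151, 0, 0.223, 0],
    [0.154, 0.027, -0.181, 0, 0.267, 0],
    [0.179, 0.031, -0.211, 0, 0.312, 0],
    [0.205, 0.035, -0.241, 0, 0.356, 0],
    [0.231, 0.04, -0.271, 0, 0.401, 0],
    [0.231, 0.04, -0.271, 0, 0.401, 0]
  ]
}}

```text
time: 3.25
tool_pos: [470.7, -207.2, 259.5]
tcp_rot: [-90.0, 0.0, -68.2]
ft_force: [-0.0, 0.8, -0.2]
finger_gap: 85.2
```

```bash
python3 - <<'E'
from h import *
print(r.sense())
save('top','t1.png',(260,140,460,300),4)
save('side','s1.png',(180,200,400,360),3.5)
E
```

```text
{'time': 3.25, 'joint_pos': array([-2.94541105e+01, -4.41967012e+00,  1.02039079e+02, -3.35822213e-02,
        8.24101522e+01, -5.12403783e+01]), 'qd': array([ 2.78550767, -1.1049266 ,  0.5863271 ,  1.13053334,  0.82650545,
        0.88927509]), 'joint_efforts': array([ -1.64064456, -44.66647625, -49.63719964,  -0.4298825 ,
        -0.30352796,  -0.24774813]), 'tool_pos': array([ 470.70094903, -207.20740308,  259.46990291]), 'tcp_rot': array([-9.00444632e+01,  2.21346900e-03, -6.82092889e+01]), 'ft_force': array([-0.03735359,  0.84035225, -0.19058996]), 'wrist_torque': array([ 0.00945349, -0.06084752,  0.03222533]), 'finger_gap': 85.17997498024216}
```

View pics/s1.png

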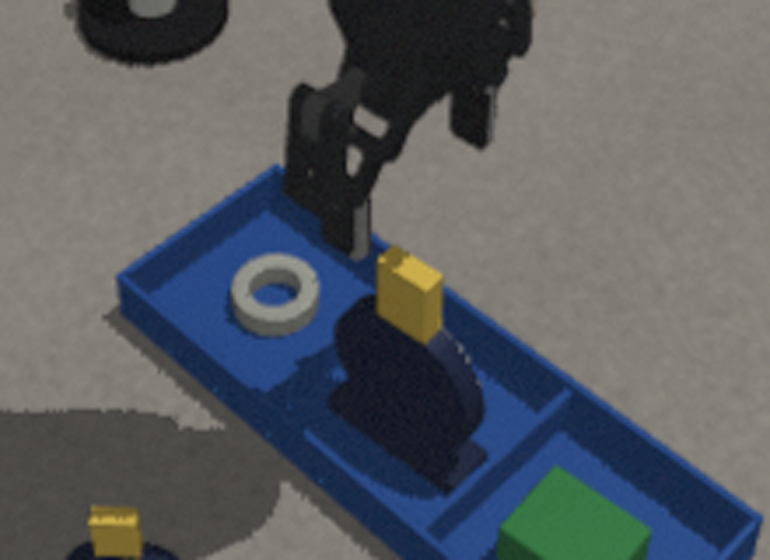

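View pics/t1.png

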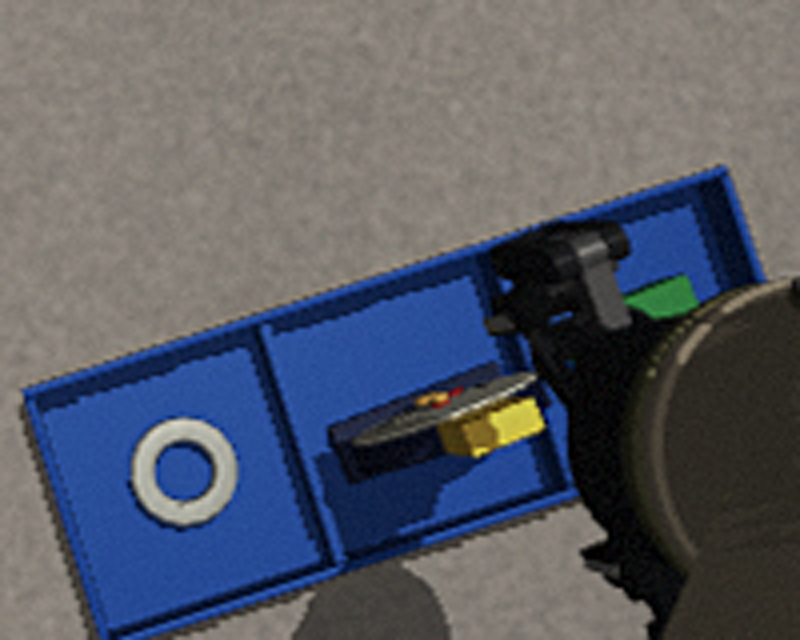

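Emit:
{"method": "arm_command", "body": {
  "increments": [
    [0, 0.013, 0, 0, 0, 0],
    [0, 0.026, 0, 0, 0, 0],
    [0, 0.039, 0, 0, 0, 0],
    [0, 0.053, 0, 0, 0, 0],
    [0, 0.066, 0, 0, 0, 0],
    [0, 0.079, 0, 0, 0, 0],
    [0, 0.079, 0, 0, 0, 0],
    [0, 0.079, 0, 0, 0, 0],
    [0, 0.079, 0, 0, 0, 0],
    [0, 0.079, 0, 0, 0, 0]
  ]
}}

```text
time: 4.6
tool_pos: [471.7, -205.2, 181.5]
tcp_rot: [-90.0, -0.0, -68.0]
ft_force: [0.3, 0.8, -0.1]
finger_gap: 85.4
```

```bash
python3 - <<'E'
from h import *
s=r.sense();print(s['tool_pos'],s['tcp_rot'],s['ft_force'])
save('side','s2.png',(180,200,400,360),3.5)
save('top','t2.png',(260,140,460,300),4)
print(onz('side',(298.6,255.7),200))
E
```

```text
[ 471.65671774 -205.20641604  181.49965785] [-8.99621440e+01 -4.91560371e-02 -6.79983821e+01] [ 0.34509962  0.79384462 -0.09719989]
[ 471.36045706 -209.45466466  200.        ]
```

View pics/s2.png

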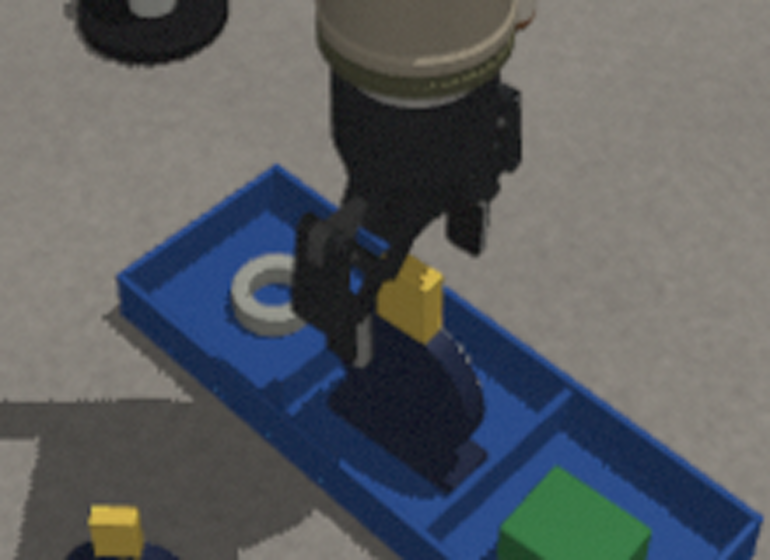

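Emit:
{"method": "arm_command", "body": {
  "increments": [
    [0, 0, 0, 0, 0, 0],
    [0, 0, 0, 0, 0, 0],
    [0, 0, 0, 0, 0, 0],
    [0, 0, 0, 0, 0, 0],
    [0, 0, 0, 0, 0, 0],
    [0, 0, 0, 0, 0, 0],
    [0, 0, 0, 0, 0, 0],
    [0, 0, 0, 0, 0, 0],
    [0, 0, 0, 0, 0, 0],
    [0, 0, 0, 0, 0, 0]
  ],
  "jaw": 1,
  "force": 60
}}

```text
time: 5.95
tool_pos: [471.4, -205.0, 181.0]
tcp_rot: [-90.0, -0.0, -68.0]
ft_force: [0.8, -0.5, 0.8]
finger_gap: 13.4
```

```bash
python3 - <<'E'
from h import *
s=r.sense();print(s['tool_pos'],s['tcp_rot'],s['ft_force'],s['wrist_torque'],s['finger_gap'])
save('side','s3.png',(180,200,400,360),3.5)
E
```

```text
[ 471.41791185 -205.03972573  180.95006911] [-8.99918650e+01 -8.77744586e-03 -6.79977769e+01] [ 0.79427893 -0.47240949  0.77995823] [-0.03473397 -0.18081876  0.00534112] 13.389511760772892
```

View pics/s3.png

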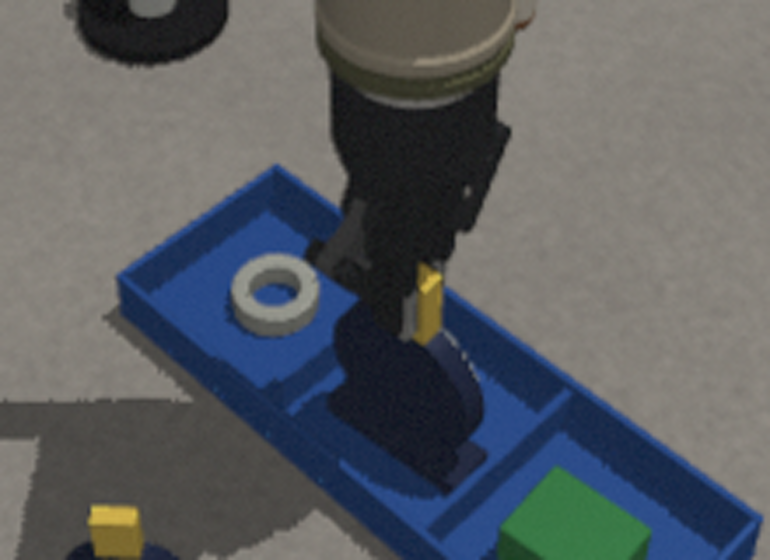

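```bash
python3 - <<'E'
from go import *
def A(s):
    i=s*10
    z=181+14*i
    ph=-68-max(0,i-5)*10
    return np.array([471.4,-205,z]),down(ph)
plan(None,None,path=A,dec=3)
plan([430,-230,520],down(-205),9,dec=3)
E
```

```text
[[-0.0, -0.014, 0.0, 0.0, 0.0, -0.0], [-0.0, -0.028, 0.0, 0.0, 0.0, -0.0], [-0.0, -0.042, 0.0, 0.0, 0.0, -0.0], [-0.0, -0.056, 0.0, 0.0, 0.0, -0.0], [-0.0, -0.07, 0.0, 0.0, 0.0, -0.0], [-0.0, -0.084, 0.0, 0.0, 0.175, -0.0], [-0.0, -0.098, 0.0, 0.0, 0.349, -0.0], [-0.0, -0.112, 0.0, 0.0, 0.524, -0.0], [-0.0, -0.126, 0.0, 0.0, 0.698, -0.0], [-0.0, -0.14, 0.0, 0.0, 0.873, -0.0]]
end [ 471.4 -205.   320.9] [ -90.      0.   -118.02]
[[0.005, -0.022, -0.003, 0.0, 0.169, -0.0], [0.009, -0.044, -0.006, 0.0, 0.337, 0.0], [0.014, -0.066, -0.008, 0.0, 0.506, -0.0], [0.018, -0.088, -0.011, 0.0, 0.675, 0.0], [0.023, -0.111, -0.014, 0.0, 0.843, 0.0], [0.028, -0.133, -0.017, -0.0, 1.012, 0.0], [0.032, -0.155, -0.019, -0.0, 1.181, 0.0], [0.037, -0.177, -0.022, 0.0, 1.349, 0.0], [0.041, -0.199, -0.025, 0.0, 1.518, 0.0], [0.041, -0.199, -0.025, 0.0, 1.518, 0.0]]
end [ 430.  -229.5  519.9] [-90.    -0.   155.01]
```

Emit:
{"method": "arm_command", "body": {
  "increments": [
    [0, -0.014, 0, 0, 0, 0],
    [0, -0.028, 0, 0, 0, 0],
    [0, -0.042, 0, 0, 0, 0],
    [0, -0.056, 0, 0, 0, 0],
    [0, -0.07, 0, 0, 0, 0],
    [0, -0.084, 0, 0, 0.175, 0],
    [0, -0.098, 0, 0, 0.349, 0],
    [0, -0.112, 0, 0, 0.524, 0],
    [0, -0.126, 0, 0, 0.698, 0],
    [0, -0.14, 0, 0, 0.873, 0]
  ]
}}

```text
time: 7.25
tool_pos: [471.3, -205.0, 321.9]
tcp_rot: [-90.0, -0.0, -118.3]
ft_force: [0.2, 0.3, -1.7]
finger_gap: 13.2
```

Emit:
{"method": "arm_command", "body": {
  "increments": [
    [0.005, -0.022, -0.003, 0, 0.169, 0],
    [0.009, -0.044, -0.006, 0, 0.337, 0],
    [0.014, -0.066, -0.008, 0, 0.506, 0],
    [0.018, -0.088, -0.011, 0, 0.675, 0],
    [0.023, -0.111, -0.014, 0, 0.843, 0],
    [0.028, -0.133, -0.017, 0, 1.012, 0],
    [0.032, -0.155, -0.019, 0, 1.181, 0],
    [0.037, -0.177, -0.022, 0, 1.349, 0],
    [0.041, -0.199, -0.025, 0, 1.518, 0],
    [0.041, -0.199, -0.025, 0, 1.518, 0]
  ]
}}

```text
time: 8.5
tool_pos: [430.0, -229.6, 522.4]
tcp_rot: [-90.0, 0.2, 155.0]
ft_force: [-0.1, -0.1, -0.8]
finger_gap: 13.5
```

```bash
python3 - <<'E'
from h import *
s=r.sense();print(s['tool_pos'],s['tcp_rot'],s['ft_force'],s['wrist_torque'],s['finger_gap'])
save('side','s4.png')
E
```

```text
[ 429.956116   -229.62929032  522.38839558] [-89.96018068   0.23293016 155.04198111] [-0.05720036 -0.12794313 -0.77327932] [-0.06170145  0.00228296  0.0139322 ] 13.488034343186591
```

View pics/s4.png

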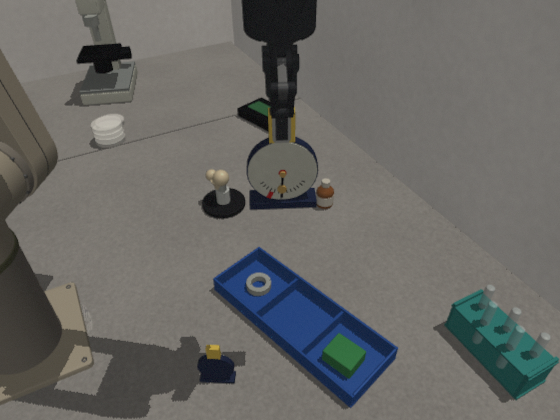

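```bash
cat > dial.py <<'E'
from h import *
from go import R
def gauge_frame(tool_pos=None,euler=None):
    s=r.sense();p=s['tool_pos'] if tool_pos is None else tool_pos
    Q=R.from_euler('xyz',s['tcp_rot'] if euler is None else euler,degrees=True)
    gx=Q.apply([0,0,1]);gz=-Q.apply([0,1,0]);gy=np.cross(gz,gx)
    grip=p+54*Q.apply([0,1,0]);foot=grip-122*gz
    return foot,gx,gy,gz
def read(cam,px,pivpx,G):
    """angle in dial plane (x=+9mm front) of px about the pivot px; positive left(-y)"""
    foot,gx,gy,gz=G;o=foot+9*gx+56*gz
    def pt(p):
        c,d=ray(cam,p);return c+d*((o-c)@gx)/(d@gx)
    v=pt(px)-pt(pivpx);return np.arctan2(-v@gy,-v@gz),np.linalg.norm(v)
E
python3 - <<'E'
from dial import *
np.set_printoptions(precision=2,suppress=True)
G=gauge_frame()
print('pivot pred',proj('side',G[0]+9*G[1]+56*G[3]))
for t in('pointer_end','mark_spot','gauge_foot','gauge_grip'):
    for d in r.spot_point('side',t): print(t,d)
p=proj('side',G[0]+9*G[1]+56*G[3])
for t in('pointer','mark'):
    for d in r.trace('side',t): print(t,d['conf'],d['position'],d['mask'].sum())
save('side','s5.png',(240,125,325,215),8)
E
```

```text
pivot pred [281.61 172.83]
pointer_end {'position': [281.8, 198.4], 'conf': 0.5}
mark_spot {'position': [217.6, 166.5], 'conf': 0.75}
mark_spot {'position': [271.6, 191.0], 'conf': 0.56}
gauge_foot {'position': [281.9, 200.0], 'conf': 0.98}
gauge_foot {'position': [216.8, 377.8], 'conf': 0.55}
gauge_grip {'position': [279.7, 123.8], 'conf': 0.71}
gauge_grip {'position': [212.9, 350.3], 'conf': 0.64}
mark 0.66 [323.0, 195.5] 409
mark 0.45 [269.8, 190.9] 23
```

View pics/s5.png

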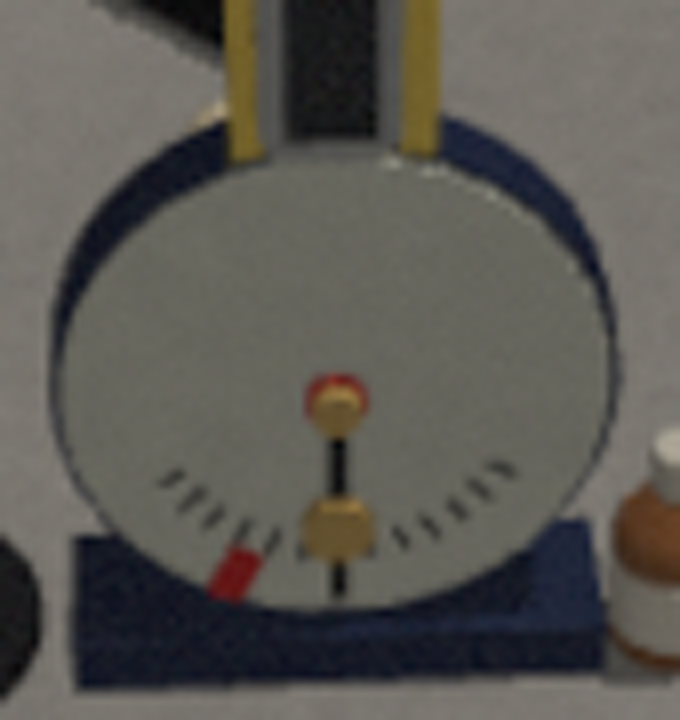

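```bash
python3 - <<'E'
from dial import *
G=gauge_frame();foot,gx,gy,gz=G
f=lambda u,v:(240+u/8-.5+.06,125+v/8-.5+.06)
c0=f(337,380)
for h in(7,9,11,13,16):
    o=foot+h*gx+56*gz
    pr=lambda X:(np.array(proj('side',X))-[240,125]+.44)*8
    print(h,'pivot',pr(o),'end',pr(o-39*gz),[ (a,pr(o+39*(-gz*np.cos(a)-gy*np.sin(a))).round(0)) for a in (.3,.36,.42,.48)])
print(gx)
E
```

```text
7 pivot [332.66195428 386.31830575] end [334.15608289 575.53902922] [(0.3, array([265., 570.])), (0.36, array([252., 567.])), (0.42, array([239., 563.])), (0.48, array([226., 559.]))]
9 pivot [333.29143923 393.64543869] end [334.76312529 583.03103238] [(0.3, array([266., 577.])), (0.36, array([252., 574.])), (0.42, array([239., 571.])), (0.48, array([226., 566.]))]
11 pivot [333.9241899  401.01058425] end [335.37318583 590.56028498] [(0.3, array([266., 585.])), (0.36, array([253., 582.])), (0.42, array([240., 578.])), (0.48, array([227., 574.]))]
13 pivot [334.56023177 408.41403901] end [335.98628709 598.1270655 ] [(0.3, array([267., 593.])), (0.36, array([253., 590.])), (0.42, array([240., 586.])), (0.48, array([227., 582.]))]
16 pivot [335.52052197 419.59170728] end [336.91169024 609.5482172 ] [(0.3, array([267., 604.])), (0.36, array([254., 601.])), (0.42, array([241., 597.])), (0.48, array([228., 593.]))]
[-4.21493434e-01 -9.06831430e-01 -2.08012794e-04]
```

```bash
python3 - <<'E'
from dial import *
im=r.snapshot('side').astype(int);G=gauge_frame()
w=np.clip(im[:,:,0]-np.maximum(im[:,:,1],im[:,:,2])-25,0,None).astype(float)
def cen(x0,y0,x1,y1):
    s=w[y0:y1,x0:x1];yy,xx=np.mgrid[y0:y1,x0:x1];return (xx*s).sum()/s.sum(),(yy*s).sum()/s.sum(),s.sum()
m=cen(262,188,276,204);print('mark',m)
# pointer: dark column below bob
b=np.clip(110-im.sum(2)/3,0,None)
for y in range(179,202):
    print(y,im[y,276:290].sum(1)//3)
E
```

```text
mark (np.float64(269.06716417910445), np.float64(196.1865671641791), np.float64(1206.0))
179 [ 99  99 100  99  85  61  52  77  98 100  99  98  96  98]
180 [100  99 100  96  87  47  10  68  96 100  98  99  99  98]
181 [ 99  99 100  98  99  54  15  69  94  99  98  98  97  97]
182 [ 98  98  99  98  99  54  19  70  92  99 100  97  98 100]
183 [ 99  98  97  99  97  52  14  67  95  99  99  98 100  98]
184 [100  99  98  99  98  54  11  69  94  98  97  99 100  99]
185 [98 99 99 98 97 54 10 67 92 98 98 97 99 98]
186 [98 98 97 94 91 54 39 65 88 93 96 98 99 98]
187 [ 98 100  94  82  85  71  74  74  85  96 100  98  99  97]
188 [ 98  99  81  69  83  91  84  91 101 105  95  95  97  99]
189 [99 96 73 69 74 74 74 74 76 81 80 95 99 95]
190 [98 90 75 73 74 75 75 75 75 74 83 94 99 75]
191 [99 93 79 73 74 74 73 74 74 75 77 94 99 60]
192 [99 87 78 71 72 74 73 75 74 74 76 94 96 81]
193 [ 97  63  71  74  74  74  73  76  75  78  66  91 100  99]
194 [97 69 73 86 83 70 67 70 81 88 74 93 98 97]
195 [ 97  88  96  99  96  62  35  58  91  97  98 100 100 100]
196 [ 98  98 100 100 100  61  17  51  91 100  98 100  98  99]
197 [ 99  99 100 100 100  59  18  49  93  99 101  99 101 100]
198 [100  99  98 100  98  62  21  51  93 100 100 102  98  99]
199 [ 99  99  99  99  98  76  64  71  93  99  99 100  95  90]
200 [87 87 87 86 85 86 86 87 87 86 83 86 73 60]
201 [39 42 38 40 41 37 41 40 32 29 26 25 26 30]
```

```bash
python3 - <<'E'
from h import *
save('top','t6.png',(90,190,210,280),6)
save('side','s6.png',(180,150,270,225),8)
E
```

```text
(no output)
```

View pics/t6.png

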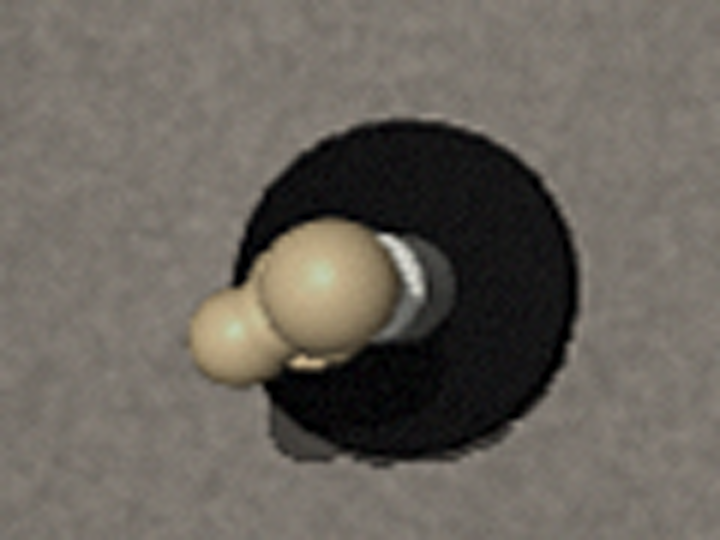

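View pics/s6.png

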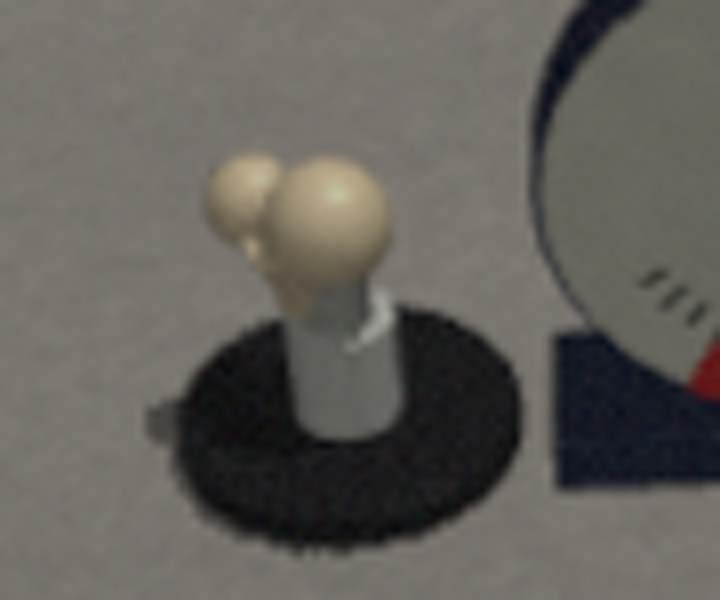

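```bash
python3 - <<'E'
from h import *
np.set_printoptions(precision=1,suppress=True)
t=lambda u,v:(90+u/6-.42,190+v/6-.42)
s=lambda u,v:(180+u/8-.44,150+v/8-.44)
H=onz('top',t(328,286),85);L=onz('top',t(237,337),81);print(H,L,L-H)
H2=onz('side',s(330,220),85);L2=onz('side',s(248,195),81);print(H2,L2,L2-H2)
print(tri(s(330,220),t(328,286)),onz('top',t(407,290),14),onz('side',s(348,425),14))
E
```

```text
[488.1 203.6  85. ] [473.4 231.   81. ] [-14.7  27.4  -4. ]
[490.4 204.5  85. ] [474.7 234.   81. ] [-15.7  29.5  -4. ]
(array([488.9, 202.6,  86.8]), np.float64(1.7217430274960475)) [487.2 201.1  14. ] [485.  193.8  14. ]
```

```bash
python3 - <<'E'
from go import *
plan([489,203.5,330],down(-175),10,dec=3)
plan([489,203.5,290],down(-175),6,dec=4)
E
```

```text
[[0.013, 0.019, -0.042, -0.0, -0.052, 0.0], [0.026, 0.038, -0.083, 0.0, -0.105, 0.0], [0.039, 0.057, -0.125, 0.0, -0.157, 0.0], [0.052, 0.076, -0.167, -0.0, -0.209, 0.0], [0.065, 0.095, -0.209, 0.0, -0.262, 0.0], [0.078, 0.114, -0.25, 0.0, -0.314, 0.0], [0.091, 0.133, -0.292, 0.0, -0.366, 0.0], [0.104, 0.152, -0.334, -0.0, -0.419, 0.0], [0.117, 0.171, -0.376, 0.0, -0.471, 0.0], [0.129, 0.19, -0.417, 0.0, -0.523, 0.0]]
end [489.3 203.  329.9] [ -90.     -0.   -175.03]
[[0.0, 0.0066, -0.0001, 0.0, -0.0001, 0.0], [0.0001, 0.0133, -0.0002, 0.0, -0.0002, 0.0], [0.0001, 0.0199, -0.0003, 0.0, -0.0002, 0.0], [0.0002, 0.0266, -0.0004, 0.0, -0.0003, 0.0], [0.0002, 0.0332, -0.0004, 0.0, -0.0004, 0.0], [0.0002, 0.0399, -0.0005, 0.0, -0.0005, 0.0], [0.0002, 0.0399, -0.0005, 0.0, -0.0005, 0.0], [0.0002, 0.0399, -0.0005, 0.0, -0.0005, 0.0], [0.0002, 0.0399, -0.0005, 0.0, -0.0005, 0.0], [0.0002, 0.0399, -0.0005, 0.0, -0.0005, 0.0]]
end [489.  203.5 290. ] [ -90.   -0. -175.]
```

Emit:
{"method": "arm_command", "body": {
  "increments": [
    [0.013, 0.019, -0.042, 0, -0.052, 0],
    [0.026, 0.038, -0.083, 0, -0.105, 0],
    [0.039, 0.057, -0.125, 0, -0.157, 0],
    [0.052, 0.076, -0.167, 0, -0.209, 0],
    [0.065, 0.095, -0.209, 0, -0.262, 0],
    [0.078, 0.114, -0.25, 0, -0.314, 0],
    [0.091, 0.133, -0.292, 0, -0.366, 0],
    [0.104, 0.152, -0.334, 0, -0.419, 0],
    [0.117, 0.171, -0.376, 0, -0.471, 0],
    [0.129, 0.19, -0.417, 0, -0.523, 0]
  ]
}}

```text
time: 10.3
tool_pos: [489.2, 204.5, 329.3]
tcp_rot: [-90.0, 0.0, -174.9]
ft_force: [1.1, -0.7, -1.7]
finger_gap: 13.5
```

Emit:
{"method": "arm_command", "body": {
  "increments": [
    [0, 0.0066, -0.0001, 0, -0.0001, 0],
    [0.0001, 0.0133, -0.0002, 0, -0.0002, 0],
    [0.0001, 0.0199, -0.0003, 0, -0.0002, 0],
    [0.0002, 0.0266, -0.0004, 0, -0.0003, 0],
    [0.0002, 0.0332, -0.0004, 0, -0.0004, 0],
    [0.0002, 0.0399, -0.0005, 0, -0.0005, 0],
    [0.0002, 0.0399, -0.0005, 0, -0.0005, 0],
    [0.0002, 0.0399, -0.0005, 0, -0.0005, 0],
    [0.0002, 0.0399, -0.0005, 0, -0.0005, 0],
    [0.0002, 0.0399, -0.0005, 0, -0.0005, 0]
  ]
}}

```text
time: 11.55
tool_pos: [489.2, 203.5, 290.3]
tcp_rot: [-90.0, 0.0, -175.0]
ft_force: [-0.9, 0.1, -2.3]
finger_gap: 13.1
```

```bash
python3 - <<'E'
from h import *
s=r.sense();print(s['time'],s['tool_pos'],s['tcp_rot'],s['ft_force'],s['wrist_torque'],s['finger_gap'])
save('side','s7.png',(170,60,290,220),5)
f=[]
for i in range(5): r.snapshot('top');f.append(r.sense()['ft_force'])
print(np.mean(f,0),np.std(f,0))
save('top','t7.png',(60,160,260,300),4)
E
```

```text
11.55 [489.15005774 203.52746594 290.27196234] [-9.00043631e+01  2.61868784e-02 -1.74994712e+02] [-0.91866184  0.08835997 -2.29760312] [ 0.04834505  0.05062832 -0.02597372] 13.07029761717531
[ 0.07768626  0.11811073 -2.0041467 ] [0.25569565 0.7054609  0.46513256]
```

View pics/s7.png

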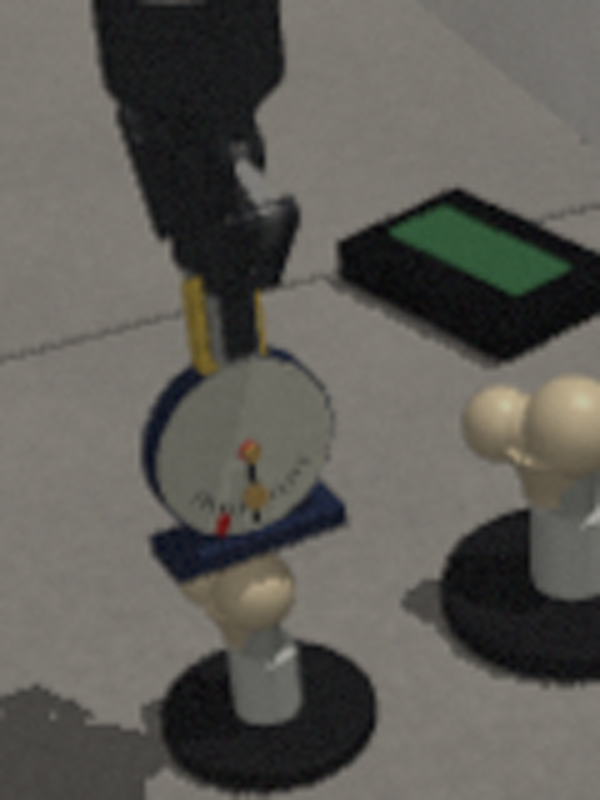

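View pics/t7.png

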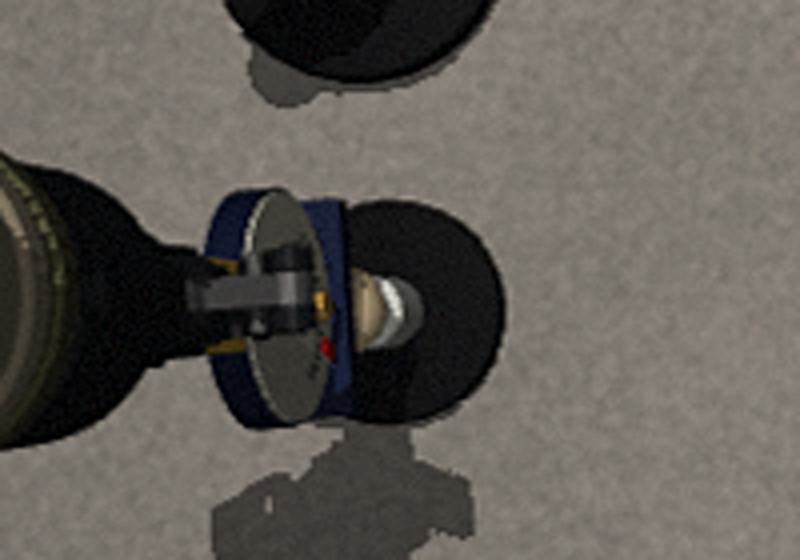

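Emit:
{"method": "arm_command", "body": {
  "increments": [
    [0, 0.001, 0, 0, 0, 0],
    [0, 0.002, 0, 0, 0, 0],
    [0, 0.003, 0, 0, 0, 0],
    [0, 0.004, 0, 0, 0, 0],
    [0, 0.005, 0, 0, 0, 0],
    [0, 0.006, 0, 0, 0, 0],
    [0, 0.007, 0, 0, 0, 0],
    [0, 0.007, 0, 0, 0, 0],
    [0, 0.007, 0, 0, 0, 0],
    [0, 0.007, 0, 0, 0, 0]
  ]
}}

```text
time: 13.15
tool_pos: [489.1, 203.5, 283.0]
tcp_rot: [-90.0, 0.0, -175.0]
ft_force: [-0.5, -0.4, -1.7]
finger_gap: 13.2
```

```bash
cat > ft.py <<'E'
from h import *
def ft(n=8):
    f=[];p=[];q=[]
    for i in range(n):
        r.snapshot('top');s=r.sense();f.append(s['ft_force']);p.append(s['tool_pos']);q.append(s['wrist_torque'])
    print(s['time'],'F',np.mean(f,0).round(2),'sd',np.std(f,0).round(2),'p',np.mean(p,0).round(2),'T',np.mean(q,0).round(3),s['tcp_rot'].round(2))
E
python3 -c "
from ft import *
ft()"
```

```text
13.55 F [-0.13  0.26 -2.01] sd [0.25 0.54 0.58] p [489.05 203.46 283.03] T [-0.01   0.003 -0.006] [ -90.   -0. -175.]
```

Emit:
{"method": "arm_command", "body": {
  "increments": [
    [0, 0.0004, 0, 0, 0, 0],
    [0, 0.0008, 0, 0, 0, 0],
    [0, 0.0012, 0, 0, 0, 0],
    [0, 0.0016, 0, 0, 0, 0],
    [0, 0.002, 0, 0, 0, 0],
    [0, 0.002, 0, 0, 0, 0],
    [0, 0.002, 0, 0, 0, 0],
    [0, 0.002, 0, 0, 0, 0],
    [0, 0.002, 0, 0, 0, 0],
    [0, 0.002, 0, 0, 0, 0]
  ]
}}

```text
time: 14.8
tool_pos: [489.0, 203.5, 281.0]
tcp_rot: [-90.0, -0.0, -175.0]
ft_force: [0.2, -0.9, -2.4]
finger_gap: 13.1
```

```bash
python3 -c "
from ft import *
ft()"
```

```text
15.2 F [-0.35 -0.14 -1.9 ] sd [0.46 0.32 0.46] p [489.03 203.46 280.99] T [ 0.003 -0.021  0.01 ] [ -90.      0.   -174.99]
```

Emit:
{"method": "arm_command", "body": {
  "increments": [
    [0, 0.0003, 0, 0, 0, 0],
    [0, 0.0006, 0, 0, 0, 0],
    [0, 0.0009, 0, 0, 0, 0],
    [0, 0.0012, 0, 0, 0, 0],
    [0, 0.0012, 0, 0, 0, 0],
    [0, 0.0012, 0, 0, 0, 0],
    [0, 0.0012, 0, 0, 0, 0],
    [0, 0.0012, 0, 0, 0, 0],
    [0, 0.0012, 0, 0, 0, 0],
    [0, 0.0012, 0, 0, 0, 0]
  ]
}}

```text
time: 16.45
tool_pos: [489.1, 203.5, 279.8]
tcp_rot: [-90.0, 0.0, -175.0]
ft_force: [0.3, 0.7, 0.8]
finger_gap: 13.3
```

```bash
python3 -c "
from ft import *
ft()
save('side','s8.png',(190,110,260,200),8)"
```

```text
16.85 F [-0.19  0.14  0.96] sd [0.26 0.44 0.42] p [489.06 203.46 279.8 ] T [ 0.004  0.025 -0.004] [ -90.    0. -175.]
```

View pics/s8.png

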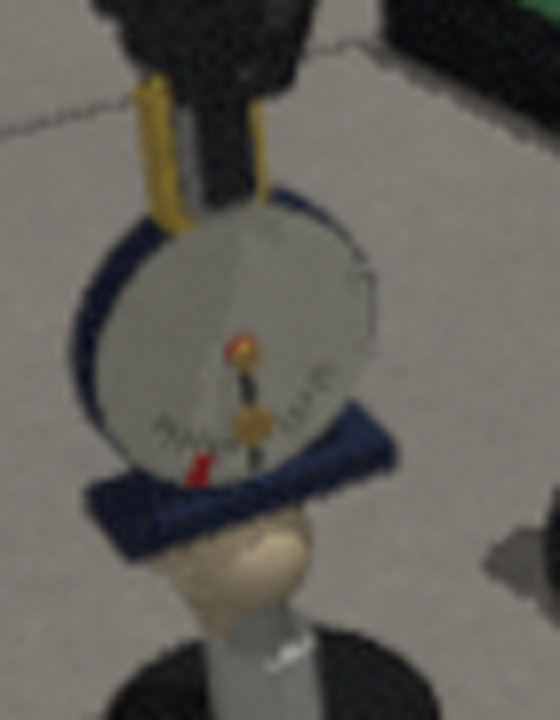

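```bash
python3 - <<'E'
import json
from go import *
# correct stored pose: commanded z 290-7-2-1.2
d=json.load(open('cmd.json'));d['p'][2]-=10.2;json.dump(d,open('cmd.json','w'));print(d)
E
cat > rock.py <<'E'
from go import *
C=np.array([489.0,203.5,279.8-176-20]);R0=down(-175)
def pose(th,dz=0):
    Q=R0*R.from_rotvec([0,0,th]);gz=-Q.apply([0,1,0]);gx=Q.apply([0,0,1]);gy=np.cross(gz,gx)
    return C+20*gz+20*th*gy+176*gz+[0,0,dz],Q
def rock(a,b,n,dza=0,dzb=0,commit=True):
    plan(None,None,n,path=lambda s:pose(a+(b-a)*s,dza+(dzb-dza)*s),commit=commit)
E
python3 - <<'E'
from rock import *
p,Q=pose(.2);print(p,-Q.apply([0,1,0]))
rock(0,.2,8)
E
```

```text
{'p': [489.04255057786474, 203.46752758463958, 279.79199999999986], 'q': [-0.03086015570457999, 0.7064330476343028, -0.7064330476343028, 0.030860155704579822]}
[454.11433505 200.4478998  276.68772658] [-0.19791333 -0.01731517  0.98006658]
[[0.0044, 0.0, -0.0, 0.0, 0.0, 0.025], [0.0088, 0.0002, -0.0, 0.0, 0.0, 0.05], [0.0132, 0.0004, -0.0, 0.0, 0.0, 0.075], [0.0176, 0.0008, -0.0, 0.0, 0.0, 0.1], [0.022, 0.0012, -0.0, 0.0, 0.0, 0.125], [0.0264, 0.0017, -0.0, 0.0, 0.0, 0.15], [0.0307, 0.0024, -0.0, 0.0, 0.0, 0.175], [0.0351, 0.0031, -0.0, 0.0, 0.0, 0.2], [0.0351, 0.0031, -0.0, 0.0, 0.0, 0.2], [0.0351, 0.0031, -0.0, 0.0, 0.0, 0.2]]
end [454.1 200.4 276.7] [ -90.     11.46 -175.  ]
```

Emit:
{"method": "arm_command", "body": {
  "increments": [
    [0, 0, 0, 0, 0, 0],
    [0, 0, 0, 0, 0, 0],
    [0, 0, 0, 0, 0, 0],
    [0, 0, 0, 0, 0, 0],
    [0, 0, 0, 0, 0, 0],
    [0, 0, 0, 0, 0, 0],
    [0, 0, 0, 0, 0, 0],
    [0, 0, 0, 0, 0, 0],
    [0, 0, 0, 0, 0, 0],
    [0, 0, 0, 0, 0, 0]
  ]
}}

```text
time: 18.15
tool_pos: [489.0, 203.5, 279.8]
tcp_rot: [-90.0, -0.0, -175.0]
ft_force: [-0.3, 0.7, 0.6]
finger_gap: 13.4
```

```bash
python3 - <<'E'
from dial import *
from ft import ft
ft(4)
im=r.snapshot('side').astype(int)
G=gauge_frame()
for h in (9,11,13):
  o=G[0]+h*G[1]+56*G[3]; print(h,proj('side',o),proj('side',o-39*G[3]),proj('side',o-39*G[3]*np.cos(.455)-39*G[2]*np.sin(.455)))
for y in range(153,171): print(y,im[y,210:230].sum(1)//3)
for t in('pointer_end','mark_spot'):
    for d in r.spot_point('side',t): print(t,d)
E
```

```text
18.35 F [-0.16 -0.42  1.58] sd [0.54 0.71 0.19] p [489.04 203.46 279.79] T [ 0.039 -0.039  0.007] [ -90.    0. -175.]
9 [219.1754477  153.25488298] [220.75843089 167.11198705] [214.08069217 168.06113398]
11 [219.56900148 153.65537384] [221.14463519 167.51967104] [214.46219685 168.47352332]
13 [219.96352216 154.05684864] [221.53176603 167.9283331 ] [214.84462478 168.88691066]
153 [ 96  95  96  98  97  95 102 103  78  81 108  85  95 102 103 105 103 102
 104 103]
154 [ 98  97  96  95  98  95 100 102  75  82  79  74  91 102 105 102 103 105
 102 102]
155 [ 96  97  98  96  96  97 102 102  83  80  73  78  96 102 103 101 102 100
 103  98]
156 [ 96  98  95  97  97 104 104 100  97  86  63  83 100 104 102 102 101 101
  97  83]
157 [ 97  95  94  94  97 101 104  98  96  87  46  68  96 105 101 103 102 104
  91  85]
158 [ 94  94  96  95  95 102 105  97  94  95  53  52  94 105 105 102 104 101
  97  93]
159 [ 97  94  95  94  96 102 106  97  97  95  53  56  94 103 105 103 104  92
  78  99]
160 [ 97  96  96  95  97 105 106  99  96  96  68  62  92 103 104 103  96  96
  81  99]
161 [ 91  96  94  96 101 1
[... 156 characters left out ...]
  72  90  90 101 100 102  98  91  82  71  73  73  73  97  83  92  96
 103 100]
164 [ 92  76  86  78  91  86  94  92  91  78  74  75  76  81  98 102  98  97
  94  78]
165 [ 87  93  82  84  80  88  79  79  77  77  84  71  84 100 105 103 101  91
  67  36]
166 [ 96  97  87  99  83  89  70  89  87  90  94  54  67  99 105 100  93  67
  42  34]
167 [ 98  97  98  98  72  55  69  89 102 105  99  53  60  99  99  80  54  44
  43  40]
168 [ 93  97  96  86  62  49  81  95 101 103  98  66  75  90  73  52  46  42
  38  43]
169 [79 85 91 70 54 54 85 92 90 87 83 68 64 51 41 39 44 39 30 31]
170 [35 38 62 58 46 52 67 70 63 59 39 36 39 44 35 30 28 27 29 27]
pointer_end {'position': [223.0, 165.4], 'conf': 0.45}
```

Emit:
{"method": "arm_command", "body": {
  "increments": [
    [0.0044, 0.0, 0, 0.0, 0.0, 0.025],
    [0.0088, 0.0002, 0, 0.0, 0.0, 0.05],
    [0.0132, 0.0004, 0, 0.0, 0.0, 0.075],
    [0.0176, 0.0008, 0, 0.0, 0.0, 0.1],
    [0.022, 0.0012, 0, 0.0, 0.0, 0.125],
    [0.0264, 0.0017, 0, 0.0, 0.0, 0.15],
    [0.0307, 0.0024, 0, 0.0, 0.0, 0.175],
    [0.0351, 0.0031, 0, 0.0, 0.0, 0.2],
    [0.0351, 0.0031, 0, 0.0, 0.0, 0.2],
    [0.0351, 0.0031, 0, 0.0, 0.0, 0.2]
  ]
}}

```text
time: 19.75
tool_pos: [453.9, 200.4, 276.7]
tcp_rot: [-90.0, 11.4, -175.0]
ft_force: [-0.2, 0.5, -0.0]
finger_gap: 13.9
```

```bash
python3 - <<'E'
from ft import *
ft(8)
save('side','s9.png',(180,110,260,200),8)
from rock import *
rock(.2,.36,8)
E
```

```text
20.15 F [-1.48  0.22  1.36] sd [0.5  0.53 0.43] p [454.05 200.42 276.54] T [0.063 0.388 0.022] [ -90.     11.43 -175.  ]
[[0.0035, -0.0, -0.0, 0.0, 0.0, 0.02], [0.007, -0.0, -0.0, 0.0, 0.0, 0.04], [0.0105, 0.0001, -0.0, 0.0, 0.0, 0.06], [0.014, 0.0002, -0.0, 0.0, 0.0, 0.08], [0.0176, 0.0004, -0.0, 0.0, 0.0, 0.1], [0.0211, 0.0007, -0.0, 0.0, 0.0, 0.12], [0.0246, 0.001, -0.0, 0.0, 0.0, 0.14], [0.0281, 0.0014, -0.0, 0.0, 0.0, 0.16], [0.0281, 0.0014, -0.0, 0.0, 0.0, 0.16], [0.0281, 0.0014, -0.0, 0.0, 0.0, 0.16]]
end [426.9 198.  269.7] [ -90.     20.63 -175.  ]
```

View pics/s9.png

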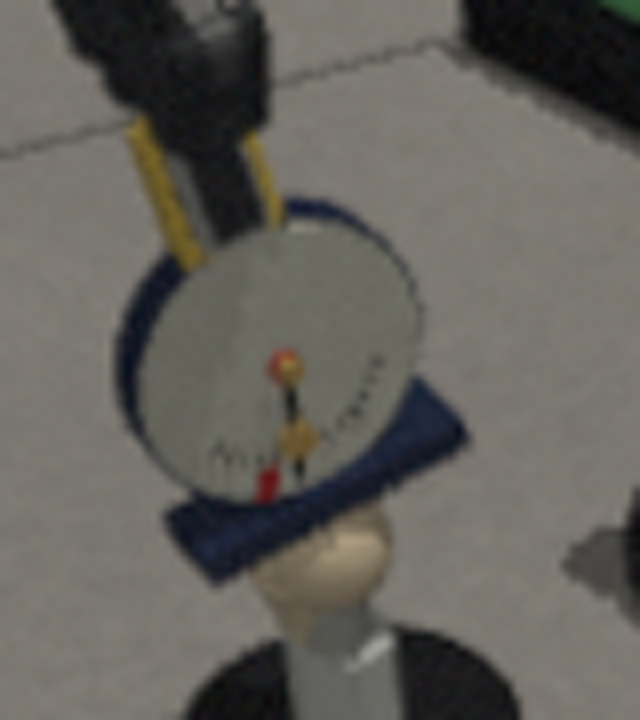

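```bash
python3 - <<'E'
from rock import *
import json
p,Q=pose(.2);json.dump(dict(p=list(p),q=list(Q.as_quat())),open('cmd.json','w'))
rock(.2,.36,8,0,.6)
E
```

```text
[[0.0035, -0.0001, -0.0, 0.0, -0.0, 0.02], [0.007, -0.0002, -0.0, -0.0, 0.0, 0.04], [0.0105, -0.0002, 0.0, -0.0, 0.0, 0.06], [0.014, -0.0001, -0.0, 0.0, 0.0, 0.08], [0.0175, 0.0, -0.0, -0.0, -0.0, 0.1], [0.021, 0.0002, 0.0, -0.0, 0.0, 0.12], [0.0245, 0.0005, -0.0, -0.0, 0.0, 0.14], [0.028, 0.0008, -0.0, 0.0, 0.0, 0.16], [0.028, 0.0008, -0.0, 0.0, 0.0, 0.16], [0.028, 0.0008, -0.0, 0.0, 0.0, 0.16]]
end [426.9 198.1 270.3] [ -90.     20.63 -175.  ]
```

Emit:
{"method": "arm_command", "body": {
  "increments": [
    [0.0035, -0.0001, 0, 0, 0, 0.02],
    [0.007, -0.0002, 0, 0, 0, 0.04],
    [0.0105, -0.0002, 0, 0, 0, 0.06],
    [0.014, -0.0001, 0, 0, 0, 0.08],
    [0.0175, 0, 0, 0, 0, 0.1],
    [0.021, 0.0002, 0, 0, 0, 0.12],
    [0.0245, 0.0005, 0, 0, 0, 0.14],
    [0.028, 0.0008, 0, 0, 0, 0.16],
    [0.028, 0.0008, 0, 0, 0, 0.16],
    [0.028, 0.0008, 0, 0, 0, 0.16]
  ]
}}

```text
time: 21.45
tool_pos: [426.9, 198.1, 270.5]
tcp_rot: [-90.0, 20.6, -175.0]
ft_force: [-1.2, -0.2, 0.9]
finger_gap: 13.4
```

```bash
python3 - <<'E'
from ft import *
ft(8)
save('side','s10.png',(170,110,250,200),8)
from rock import *
rock(.36,.455,7,.6,.7)
E
```

```text
21.85 F [-1.06 -0.02  0.76] sd [0.38 0.48 0.3 ] p [426.97 198.03 270.35] T [-0.01   0.379  0.016] [ -90.     20.62 -175.  ]
[[0.0024, -0.0001, 0.0, -0.0, 0.0, 0.0136], [0.0048, -0.0002, -0.0, -0.0, -0.0, 0.0271], [0.0071, -0.0002, -0.0, 0.0, 0.0, 0.0407], [0.0095, -0.0002, -0.0, -0.0, 0.0, 0.0543], [0.0119, -0.0002, -0.0, -0.0, 0.0, 0.0679], [0.0143, -0.0002, -0.0, -0.0, 0.0, 0.0814], [0.0167, -0.0001, -0.0, 0.0, 0.0, 0.095], [0.0167, -0.0001, -0.0, 0.0, 0.0, 0.095], [0.0167, -0.0001, -0.0, 0.0, 0.0, 0.095], [0.0167, -0.0001, -0.0, 0.0, 0.0, 0.095]]
end [411.3 196.7 264.6] [ -90.     26.07 -175.  ]
```

View pics/s10.png

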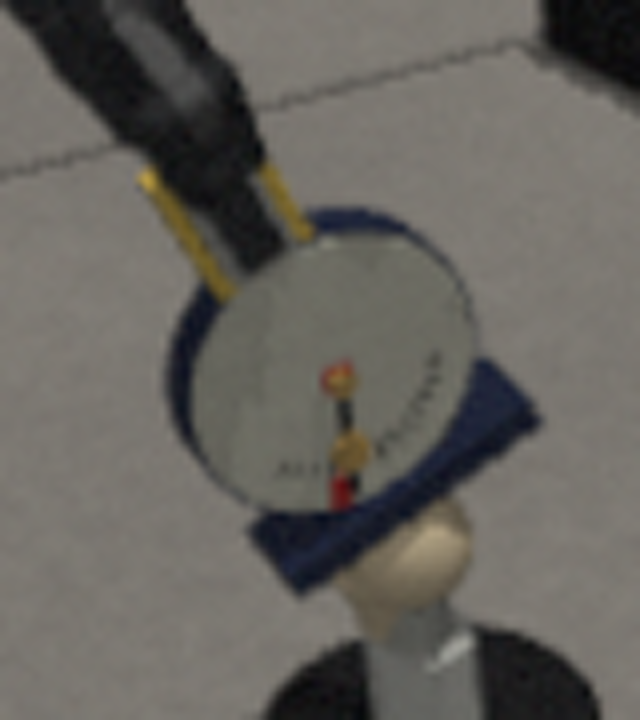

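Emit:
{"method": "arm_command", "body": {
  "increments": [
    [0.0024, -0.0001, 0, 0, 0, 0.0136],
    [0.0048, -0.0002, 0, 0, 0, 0.0271],
    [0.0071, -0.0002, 0, 0, 0, 0.0407],
    [0.0095, -0.0002, 0, 0, 0, 0.0543],
    [0.0119, -0.0002, 0, 0, 0, 0.0679],
    [0.0143, -0.0002, 0, 0, 0, 0.0814],
    [0.0167, -0.0001, 0, 0, 0, 0.095],
    [0.0167, -0.0001, 0, 0, 0, 0.095],
    [0.0167, -0.0001, 0, 0, 0, 0.095],
    [0.0167, -0.0001, 0, 0, 0, 0.095]
  ]
}}

```text
time: 23.15
tool_pos: [411.4, 196.7, 264.6]
tcp_rot: [-90.0, 26.1, -175.0]
ft_force: [-0.7, -0.2, 0.5]
finger_gap: 13.3
```

Emit:
{"method": "arm_command", "body": {
  "increments": [
    [0, 0, 0, 0, 0, 0],
    [0, 0, 0, 0, 0, 0],
    [0, 0, 0, 0, 0, 0],
    [0, 0, 0, 0, 0, 0],
    [0, 0, 0, 0, 0, 0],
    [0, 0, 0, 0, 0, 0],
    [0, 0, 0, 0, 0, 0],
    [0, 0, 0, 0, 0, 0],
    [0, 0, 0, 0, 0, 0],
    [0, 0, 0, 0, 0, 0]
  ]
}}

```text
time: 24.4
tool_pos: [411.3, 196.7, 264.5]
tcp_rot: [-90.0, 26.1, -175.0]
ft_force: [-0.4, -0.4, 0.0]
finger_gap: 13.3
```

```bash
python3 - <<'E'
from ft import *
ft(8)
from dial import *
ims=np.mean([r.snapshot('side').astype(float) for _ in range(4)],0)
c=ims[150:182,195:228][:,:,::-1].astype(np.uint8)
cv2.imwrite('pics/s11.png',cv2.resize(c,None,fx=18,fy=18,interpolation=cv2.INTER_NEAREST))
np.save('ims.npy',ims)
G=gauge_frame()
for h in (11,13):
  o=G[0]+h*G[1]+56*G[3]; pr=lambda a:proj('side',o+39*(-G[3]*np.cos(a)-G[2]*np.sin(a)))
  print(h,proj('side',o),[(a,pr(a).round(2)) for a in(.36,.42,.455,.49)])
E
```

```text
24.8 F [-0.99 -0.28 -0.76] sd [0.61 0.43 0.37] p [411.28 196.65 264.55] T [0.005 0.355 0.019] [ -90.     26.06 -175.  ]
11 [209.81408056 158.21462751] [(0.36, array([213.04, 171.5 ])), (0.42, array([212.15, 171.88])), (0.455, array([211.63, 172.08])), (0.49, array([211.11, 172.26]))]
13 [210.19952435 158.62479427] [(0.36, array([213.42, 171.92])), (0.42, array([212.53, 172.3 ])), (0.455, array([212.01, 172.49])), (0.49, array([211.48, 172.67]))]
```

View pics/s11.png

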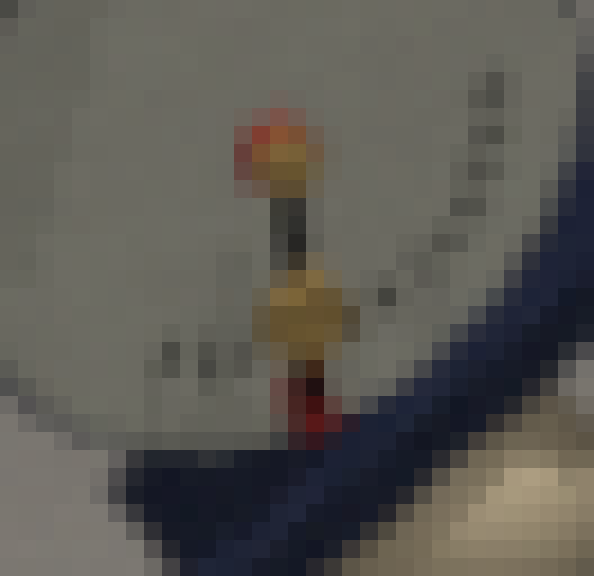

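```bash
python3 - <<'E'
from go import *
p,Q=load();print(p,Q.inv().apply([0,0,-1]))
plan(p+[0,0,-.9],Q,4)
E
```

```text
[411.33013066 196.70476694 264.55154204] [ 4.39462314e-01  8.98261028e-01 -3.33066907e-16]
[[0.0001, 0.0002, -0.0, 0.0, 0.0, 0.0], [0.0002, 0.0004, -0.0, 0.0, 0.0, 0.0], [0.0003, 0.0006, -0.0, 0.0, 0.0, 0.0], [0.0004, 0.0008, -0.0, 0.0, 0.0, 0.0], [0.0004, 0.0008, -0.0, 0.0, 0.0, 0.0], [0.0004, 0.0008, -0.0, 0.0, 0.0, 0.0], [0.0004, 0.0008, -0.0, 0.0, 0.0, 0.0], [0.0004, 0.0008, -0.0, 0.0, 0.0, 0.0], [0.0004, 0.0008, -0.0, 0.0, 0.0, 0.0], [0.0004, 0.0008, -0.0, 0.0, 0.0, 0.0]]
end [411.3 196.7 263.7] [ -90.     26.07 -175.  ]
```

Emit:
{"method": "arm_command", "body": {
  "increments": [
    [0.0001, 0.0002, 0, 0, 0, 0],
    [0.0002, 0.0004, 0, 0, 0, 0],
    [0.0003, 0.0006, 0, 0, 0, 0],
    [0.0004, 0.0008, 0, 0, 0, 0],
    [0.0004, 0.0008, 0, 0, 0, 0],
    [0.0004, 0.0008, 0, 0, 0, 0],
    [0.0004, 0.0008, 0, 0, 0, 0],
    [0.0004, 0.0008, 0, 0, 0, 0],
    [0.0004, 0.0008, 0, 0, 0, 0],
    [0.0004, 0.0008, 0, 0, 0, 0]
  ]
}}

```text
time: 26.25
tool_pos: [411.3, 196.7, 263.7]
tcp_rot: [-90.0, 26.1, -175.0]
ft_force: [-0.3, 0.4, -0.0]
finger_gap: 13.0
```

```bash
python3 - <<'E'
from ft import *
ft(10)
ims=np.mean([r.snapshot('side').astype(float) for _ in range(4)],0)
c=ims[130:190,180:250][:,:,::-1].astype(np.uint8)
cv2.imwrite('pics/s12.png',cv2.resize(c,None,fx=9,fy=9,interpolation=cv2.INTER_NEAREST))
E
```

```text
26.75 F [-0.97 -0.29  1.1 ] sd [0.41 0.63 0.28] p [411.29 196.66 263.68] T [-0.023  0.327  0.005] [ -90.     26.07 -175.  ]
```

View pics/s12.png

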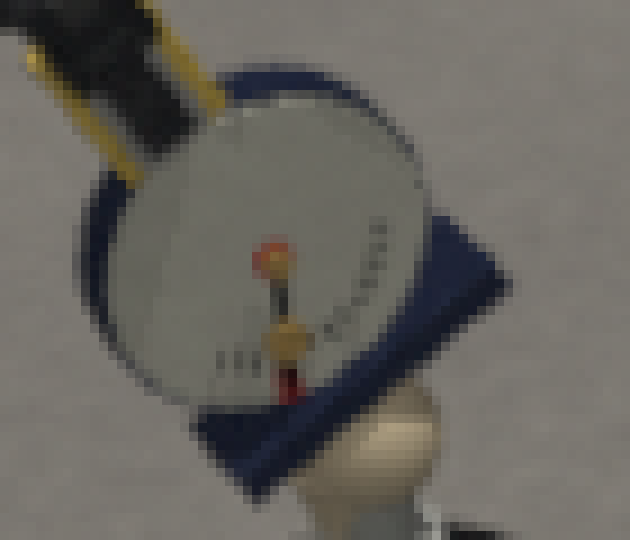

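```bash
python3 - <<'E'
from h import *
ims=np.mean([r.snapshot('side').astype(float) for _ in range(3)],0)
for y in range(168,177): print(y,[f"{int(a[0])}/{int(a[1])}" for a in ims[y,207:217]])
from dial import *
G=gauge_frame()
o=G[0];
for e in(-45,45): print('foot end bottom front',proj('side',o+e*G[2]+15*G[1]))
print('crop coords',[((proj('side',o+e*G[2]+15*G[1]))-[180,130]+.5)*9 for e in(-45,45)])
E
```

```text
168 ['97/95', '93/92', '96/87', '100/83', '102/84', '101/81', '102/84', '85/78', '101/100', '109/108']
169 ['92/91', '78/79', '94/89', '95/82', '96/79', '97/80', '101/89', '103/100', '106/105', '108/107']
170 ['92/92', '70/69', '97/96', '87/79', '71/58', '71/60', '91/89', '99/98', '105/104', '109/108']
171 ['95/94', '81/81', '102/101', '91/75', '57/34', '31/14', '88/81', '102/100', '108/107', '101/100']
172 ['99/99', '100/100', '105/103', '99/78', '73/39', '42/12', '90/65', '99/93', '94/94', '72/72']
173 ['100/99', '99/98', '99/98', '96/84', '86/46', '65/18', '83/46', '68/60', '39/43', '27/35']
174 ['89/89', '90/90', '88/88', '82/72', '80/38', '64/26', '40/24', '33/34', '31/35', '32/38']
175 ['52/53', '52/53', '40/43', '27/31', '21/26', '27/32', '29/34', '30/36', '32/37', '21/28']
176 ['21/24', '21/24', '20/22', '22/26', '22/26', '26/32', '29/33', '26/31', '23/28', '22/27']
foot end bottom front [207.8082641  186.01330266]
foot end bottom front [236.56598841 161.45262651]
crop coords [array([254.77437686, 508.61972393]), array([513.5938957 , 287.57363861])]
```

```bash
python3 -c "
from bench import r
print(r.sense()['time'],r.hand_in())"
```

```text
the job is handed in; nothing more can be done
27.1 None
```

I lifted the larger gauge out of the tray and set its foot upright on the high knuckle of the smaller stand. The pointer settled at zero there. I then rocked the gauge 0.455 rad towards its own −y side and handed in at 27.1 s, still holding it.

- **Pointer on the mark:** A close-up put the red mark at about 0.453 rad (± 0.01). The last picture shows the pointer over the red mark, with red visible on both sides.
- **Grip:** The foot's ends appear within about 1 px of where the tool pose puts them, so the gauge has not slipped in the grip.
- **Press on the bone:** The averaged vertical contact force was about 2.9 N when first set down and about 3.1 N at the end. It was briefly about 3.6 N while held upright and about 1.2 N just before a final 0.9 mm press. The force reading is noisy, about ±0.5 N. The last value corresponds to the bone sinking 1–2 mm.
- **Disagreement in the checks:** In that close-up, the mark's vertical pixel position alone suggested 0.477 rad. I used the horizontal measurement, and the final picture agrees with it.
- **Other things in the scene:** I did not steer the arm or the gauge against any of them.

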